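Swing the walnut swivel tray round to its brass stud

TASK

Two slim swivel trays lie on the console, each turning on a pin through one end. Push the dark walnut tray round on its pin until its free end points straight at the brass stud that marks its place, and leave the tray lying flat and still there. Do not move the blue tray.

Things in the scene. Friction and masses are not known exactly. Their poses are not given: they have to be found in the camera images.
- walnut_tray: Dark walnut tray flat on the console, loose, 0.25 kg, 200 x 64 mm, rim 16 mm high all round. A fixed capped brass pin (top 16.5 mm high) through a hole near one end holds it; it swings about the pin, sliding on the console, and stays where left. Origin: hole centre, on the underside. x runs along the tray to its free end, y across (long sides at +-32 mm), z up.
- walnut_tip (a point): Middle of the walnut tray's free end, 178 mm from the pin's centre and 8 mm above the console, moving with the tray. At the start it stands 45 to 75 degrees anticlockwise, seen from above, of the line from the pin to the brass stud.
- walnut_stud (a point): Small fixed brass stud, a dome 26 mm across and 9 mm high, 205 mm from the walnut tray's pin, so 27 mm beyond the tray's free end when the tray points at it (they do not touch). The point: its centre, 5 mm above the console. Its x axis points from the pin through the stud, z up.
- blue_tip (a point): Middle of the free end of the blue painted tray, which is the same in shape, on a dark steel pin with a dark steel stud of its own; 8 mm above the console. To be left where it is.
Things that resemble listed ones, but are neither listed nor needed, are in the scene too. Of the things that look like the part that bears walnut_stud, the smallest one is meant.

How it is judged (in metres and radians):
At the end, for the whole second after the job is handed in: The walnut tray's free end is within 33 mm, to either side, of the line from its pin through the brass stud (about 10 degrees) and on the stud's side of the pin; the tray lies flat (within 0.1 rad) and still (y of walnut_tip in the frame of walnut_stud between -0.033 and 0.033 m and x of walnut_tip in the frame of walnut_stud above -0.06 m and angle between walnut_tray's own z axis and vertical below 0.1 rad and linear speed of walnut_tray below 0.02 m/s and angular speed of walnut_tray below 0.1 rad/s); the robot touches nothing.
It fails at once if the blue tray's free end is moved more than 15 mm (distance of blue_tip from where it was at the start of the episode above 0.015 m).
It also fails if it takes over 35 s, if anything falls off the work surface, if the arm or the gripper's body presses on something with over 40 N, if the wrist force passes 120 N, or if a joint passes its speed limit or range.

ROBOT

A 6-joint arm with a two-finger parallel gripper is mounted at the origin on the work surface. World frame = base frame: x ahead of the robot, y to its left, z up, the work surface at z = 0. Lengths are in mm, angles in rad, forces in N, time in s.
With the tool pointing down it reaches from about 250 to 800 mm from the base axis. Payload 3.9 kg.
Tool frame: the origin (TCP) lies midway between the tips of the shut fingers; the grasp point (between the pads) lies 19 mm behind it (manip.grasp_offset is the distance from the TCP to the grasp point, in mm); y points along the fingers, z is the direction in which the jaws open and shut, and the axes are right-handed (so a half turn about y gives the same grasp; the last joint's range is limited). The gripper opens to 85 mm and grips with 20 to 120 N. Pads are 22 mm wide; open, the fingers measure 114 mm over their backs; the gripper's body (76 mm by 85 mm) begins 54 mm behind the grasp point. The pads swing forward as they close: fully open they stand 13 mm farther back than shut.
Start: joints at [0, 0.26, -0.138, 1.173, 0, 1.571], TCP at [524.991, -0, 231.304] pointing down, gripper open.
Joint ranges: [-2.78, 2.78], [-0.83, 1.72], [-1.28, 1.37], [-1.9, 2.12], [-1.57, 1.48], [-3.14, 3.14]. Speed limits (rad/s): [2.57, 2.57, 3.14, 3.14, 3.14, 3.14].

INTERFACE

Orientations are given as a 3x3 rotation matrix whose columns are the frame's x, y, z axes.
In Python, from bench import telemetry, vision, manip gives the robot as it stands.
- The arm moves only by the tool arm_command, never from a script. Its argument "targets" is a list of rows, each an object with "rotation": the turn, a rotation vector about the tool's x, y, z in rad, a list of three; "translation": the shift along the tool's x, y, z in cm, a list of three; "hand": the gripper command: -1 is shut, 1 is fully open, values between are in proportion. A call has 1 to 8 rows; each row shifts and turns the pose as measured when the row begins, along the tool's axes as they then stand; what a row does not reach is not made up. A row lasts 1/12 s, in which the tool goes at most 41.7 mm and 7.16 degrees, less where a joint would pass 70% of its speed; a pose out of reach is approached as far as the arm can. A call with a gripper value outside its range is refused whole. The fingers move at their own pace and stop on an object; the grip force is fixed at half the most. Time passes only in rows, so rows that do not move let the fingers close. It gives the time, the measured TCP pose, the force and the opening at its end, in the units of the state.
- telemetry.get_state(): the state, without advancing time (a new reading comes with each control period).
- vision.grab_frame(name): name is "scene" or "side" or "wrist"; returns a dict with "frame" (480x640x3 uint8, blue, green, red), "fx", "fy", "cx", "cy" (pixels), "R" (3x3) and "t" (3): a world point X has camera coordinates R X + t; the wrist camera has in their place "tool_from_camera" (4x4, takes a point from camera to tool coordinates, whose origin is the TCP and whose axes are the tool frame's). Camera axes: x right, y down, z forward; pixel columns grow to the right and rows downward; lengths in mm; the calibration is good to about 2 mm. A picture is of the moment at which its call begins: read the wrist's pose just before it. There is no depth.
- manip.finish_job(): hands the job in, once; it reports no verdict.
The state is a dict: "clock": time; "q": joint angles; "joint_vel": joint speeds; "joint_efforts": joint torques, N m; "tool_pos": TCP position; "eef_rot": TCP orientation; "force": force on the tool from outside, world axes, zero at the start; "torque": the same for the moment, N m; "finger_gap": finger opening in mm.
Only numpy, scipy, OpenCV 4.12 (cv2) and the standard library are available. Lean on these libraries where they do the work, as an engineer would, in place of code of your own. Each camera call takes 0.05 s, during which the arm holds its last target.

## Working session

There is one attempt and no reset: what is moved stays moved. The work goes in short steps, Python scripts to look and compute and a tool call to move; the robot and the scene stay as the last step left them, time stands still between calls to the robot, and variables do not carry over. Pictures are saved under pics/ and viewed, and the job is handed in when it is done.

Besides the shell and the picture viewer there is one more tool, called after "Emit:" as name(argument=value, ...) on one line, values as JSON. arm_command: Moves the arm, as the interface text tells. Its arguments: {"type":"object","properties":{"targets":{"type":"array","items":{"type":"object","properties":{"rotation":{"type":"array","items":{"type":"number"}},"translation":{"type":"array","items":{"type":"number"}},"hand":{"type":"number"}}}}},"required":["targets"]}

```bash
mkdir -p pics; cat > h.py <<'E'
import numpy as np,cv2,json,pickle
from bench import telemetry,vision,manip
E
python3 - <<'E'
from h import *
s=telemetry.get_state(); print(s)
for n in("scene","side","wrist"):
    f=vision.grab_frame(n); pickle.dump((s,f),open(n+"0.pkl","wb")); cv2.imwrite(f"pics/{n}0.png",f["frame"])
    print(n,{k:np.round(v,3).tolist() for k,v in f.items() if k!="frame"})
E
```

```text
{'clock': 0.0, 'q': array([ 7.08310144e-06,  2.60681931e-01, -1.39396116e-01,  1.17269398e+00,
        2.64006242e-06,  1.57079422e+00]), 'joint_vel': array([ 0.00149282,  0.00026456,  0.00032723, -0.00109613,  0.00149244,
       -0.00060832]), 'joint_efforts': array([-3.22425103e-04, -4.05677426e+01,  2.53926122e+01,  1.89446745e-02,
       -4.02533055e-05,  2.61086342e-05]), 'tool_pos': array([5.24307838e+02, 4.55960160e-03, 2.30455766e+02]), 'eef_rot': array([[ 9.17998468e-06, -1.97569641e-03,  9.99998048e-01],
       [-1.00000000e+00,  2.62606836e-06,  9.18519092e-06],
       [-2.64421038e-06, -9.99998048e-01, -1.97569639e-03]]), 'force': array([ 0.20320351, -0.30786169, -0.19311609]), 'torque': array([-0.01267213,  0.03451074, -0.00736376]), 'finger_gap': 85.50018824809109}
scene {'fx': 534.691, 'fy': 534.691, 'cx': 326.988, 'cy': 238.459, 'R': [[0.727, 0.686, -0.017], [0.555, -0.602, -0.574], [-0.404, 0.408, -0.819]], 't': [-366.274, -181.464, 1328.863]}
side {'fx': 580.057, 'fy': 580.057, 'cx': 316.255, 'cy': 241.482, 'R': [[0.996, -0.088, 0.014], [-0.036, -0.542, -0.84], [0.081, 0.836, -0.543]], 't': [-432.577, 91.987, 1211.013]}
wrist {'fx': 415.3, 'fy': 415.3, 'cx': 327.37, 'cy': 238.007, 'tool_from_camera': [[-0.001, 0.949, 0.315, -81.662], [0.001, -0.315, 0.949, -142.932], [1.0, 0.001, -0.0, -0.943], [0.0, 0.0, 0.0, 1.0]]}
```

View pics/scene0.png

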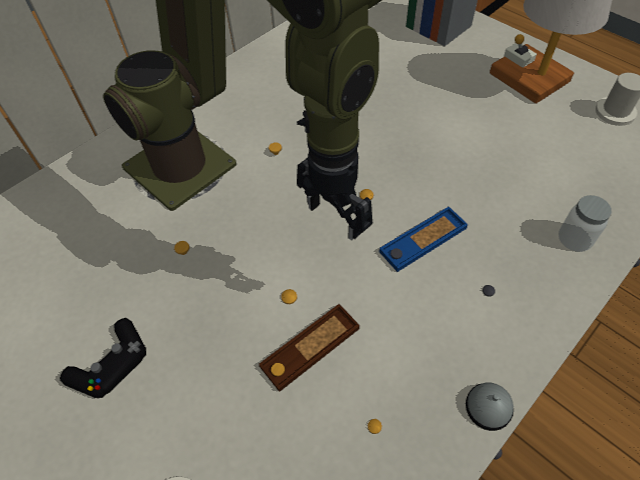

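View pics/side0.png

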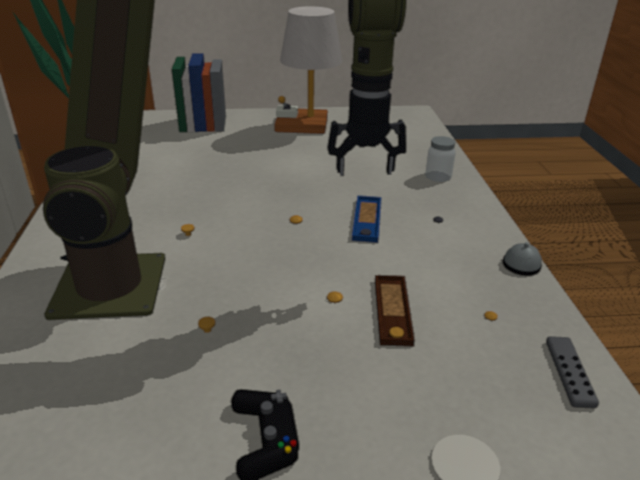

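View pics/wrist0.png

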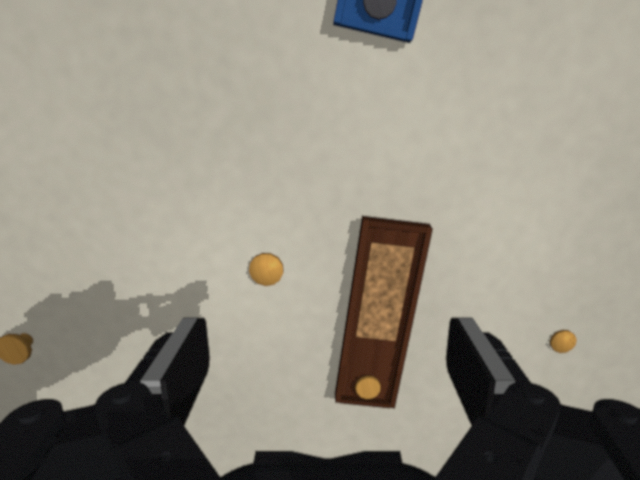

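The tray's brass pin is at scene (278,369) and side (397,332), and its free end at scene (346,318) and side (391,279). Several brass domes are visible: scene (374,426), (289,297), (367,194), (275,148), (182,247). I'll triangulate them and compare their sizes and distances from the pin.

```bash
cat >> h.py <<'E'
def cam(n,tag="0"):
    s,f=pickle.load(open(f"{n}{tag}.pkl","rb")); K=np.array([[f["fx"],0,f["cx"]],[0,f["fy"],f["cy"]],[0,0,1]])
    if "R" in f: R,t=f["R"],f["t"]
    else:
        T=f["tool_from_camera"]; W=np.eye(4); W[:3,:3]=s["eef_rot"]; W[:3,3]=s["tool_pos"]; M=np.linalg.inv(W@T); R,t=M[:3,:3],M[:3,3]
    return f["frame"],K,np.array(R),np.array(t)
def onz(n,uv,z,tag="0"):
    _,K,R,t=cam(n,tag); d=R.T@np.linalg.inv(K)@[*uv,1]; c=-R.T@t; return c+d*(z-c[2])/d[2]
def tri(a,ua,b,ub,tag="0"):
    P=[K@np.c_[R,t] for _,K,R,t in(cam(a,tag),cam(b,tag))]
    X=cv2.triangulatePoints(P[0],P[1],np.array(ua,float),np.array(ub,float)).ravel(); return X[:3]/X[3]
E
python3 - <<'E'
from h import *
print("pin sc-si",tri("scene",(278,369),"side",(397,332)),tri("scene",(278,369),"wrist",(368,387)))
p=onz("wrist",(368,387),16)
# blobs of brass
for n in("scene","side","wrist"):
    fr,K,R,t=cam(n); h=cv2.cvtColor(fr,cv2.COLOR_BGR2HSV)
    m=cv2.inRange(h,(10,150,110),(28,255,255)); 
    N,L,st,c=cv2.connectedComponentsWithStats(m)
    for i in range(1,N):
        if st[i,4]>40:
            X=onz(n,c[i],5); d=np.linalg.norm((R@X+t)); print(n,c[i].round(1),st[i],"X",X.round(0),"w",round(st[i,2]*d/K[0,0],1),"dist pin",np.linalg.norm(X[:2]-p[:2]).round(0))
print("tip wrist",onz("wrist",(397,223),16),"scene",onz("scene",(345,312),16))
print("walnut corners",[onz("wrist",u,16).round(0) for u in((363,217),(431,225),(336,402),(395,407))])
print("blue corners scene",[onz("scene",u,16).round(0) for u in((397,269),(380,248),(450,209),(467,224))])
E
```

```text
pin sc-si [ 567.10202814 -200.82520978   14.01783355] [ 565.72089804 -200.35470503   12.81398878]
scene [515.1   4.9] [503   0  22  14 137] X [ 242. 1146.    5.] w 79.9 dist pin 1382.0
scene [522.1  20.9] [493   8  59  28 341] X [ 304. 1085.    5.] w 206.7 dist pin 1310.0
scene [39.3 24.7] [33 11 14 28 41] X [-801.   68.    5.] w 52.8 dist pin 1391.0
scene [525.5  30.8] [514  26  25  11  41] X [ 339. 1048.    5.] w 85.7 dist pin 1267.0
scene [598.   54.7] [559  35  81  39 627] X [ 554. 1086.    5.] w 274.2 dist pin 1284.0
scene [591.4  40.7] [574  35  33  14 128] X [ 509. 1135.    5.] w 114.7 dist pin 1334.0
scene [535.  59.] [524  44  20  26 165] X [431. 948.   5.] w 64.6 dist pin 1154.0
scene [626.8  52.9] [614  47  26  13  50] X [ 612. 1149.    5.] w 90.0 dist pin 1348.0
scene [546.3  77.2] [519  59  55  36 826] X [497. 898.   5.] w 172.0 dist pin 1099.0
scene [274.9 147.1] [269 143  12   9  89] X [133. 201.   5.] w 30.9 dist pin 588.0
scene [366.2 193.7] [360 189  13  10 100] X [404. 241.   5.] w 30.8 dist pin 468.0
scene [181.3 246.4] [175 241  13  11 111] X [ 202. -149.    5.] 
[... 1635 characters left out ...]
 10.0
wrist [265.7 268.8] [250 254  32  30 736] X [464. -72.   5.] w 31.1 dist pin 162.0
wrist [562.7 340.9] [551 331  24  20 356] X [ 762. -150.    5.] w 28.7 dist pin 203.0
wrist [ 12.2 349.6] [  0 336  27  27 582] X [ 199. -162.    5.] w 35.6 dist pin 368.0
wrist [368.  387.5] [356 377  25  22 443] X [ 566. -208.    5.] w 28.3 dist pin 9.0
tip wrist [585.14426111 -22.57365436  16.        ] scene [579.28831005 -26.96269432  16.        ]
walnut corners [array([555., -17.,  16.]), array([616., -24.,  16.]), array([ 532., -217.,   16.]), array([ 594., -223.,   16.])]
blue corners scene [array([592., 122.,  16.]), array([531., 139.,  16.]), array([579., 328.,  16.]), array([632., 319.,  16.])]
```

```bash
python3 - <<'E'
from h import *
f=cam("scene")[0][280:450,240:420]; w=cam("wrist")[0][200:420,220:600]
cv2.imwrite("pics/c1.png",cv2.resize(f,None,fx=3.3,fy=3.3)); cv2.imwrite("pics/c2.png",cv2.resize(w,None,fx=2,fy=2))
E
```

```text
(no output)
```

View pics/c2.png

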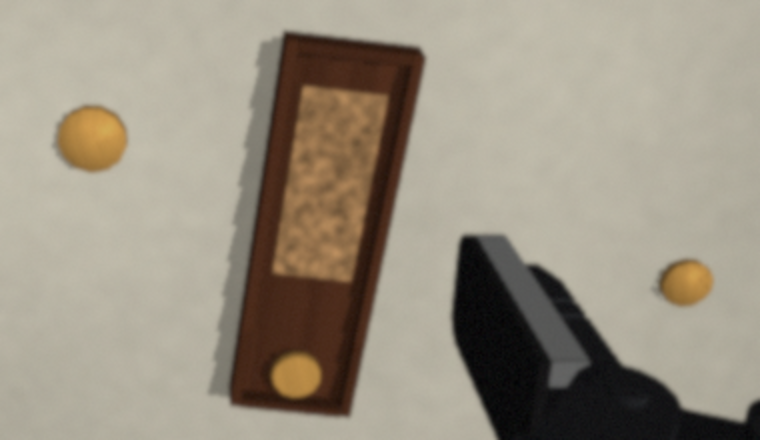

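The stud that matches is the small dome at about (765, -155). It is about 205 mm from the pin at (566, -200), and the scene and side views agree at z=5. It is the smallest of the domes, around 24 mm against 30 mm. The tray points at about 84° and the stud line is at 12.7°, so the tray has to turn about 71° clockwise. I'll shut the fingers and come down on the tray's -x side.

Emit:
arm_command(targets=[{"translation": [2, 1, -0.2], "rotation": [0, 0, 0], "hand": -1}, {"translation": [2, 2, -0.2], "rotation": [0, 0, 0], "hand": -1}, {"translation": [2, 3, -0.2], "rotation": [0, 0, 0], "hand": -1}, {"translation": [1.6, 3, 0], "rotation": [0, 0, 0], "hand": -1}, {"translation": [0, 3, 0], "rotation": [0, 0, 0], "hand": -1}, {"translation": [0, 3, 0], "rotation": [0, 0, 0], "hand": -1}, {"translation": [0, 0, 0], "rotation": [0, 0, 0], "hand": -1}])

```text
clock: 0.73
tool_pos: [520.8, -78.8, 76.8]
eef_rot: [[0.002, 0.005, 1.0], [-1.0, -0.0, 0.002], [0.0, -1.0, 0.005]]
force: [-1.3, -0.2, -0.3]
finger_gap: 0.6
```

Emit:
arm_command(targets=[{"translation": [0, 3, -0.3], "rotation": [0, 0, 0], "hand": -1}, {"translation": [0, 2.3, 0], "rotation": [0, 0, 0], "hand": -1}, {"translation": [0, 1, 0], "rotation": [0, 0, 0], "hand": -1}, {"translation": [0, 0, 0], "rotation": [0, 0, 0], "hand": -1}])

```text
clock: 1.07
tool_pos: [519.3, -78.9, 14.2]
eef_rot: [[0.002, 0.006, 1.0], [-1.0, -0.0, 0.002], [0.0, -1.0, 0.006]]
force: [0.0, 0.6, -1.0]
finger_gap: -0.0
```

```bash
python3 - <<'E'
from h import *
s=telemetry.get_state(); print(s["tool_pos"],s["force"])
f=vision.grab_frame("scene"); cv2.imwrite("pics/s1.png",cv2.resize(f["frame"][160:440,180:500],None,fx=2,fy=2))
E
```

```text
[519.30366578 -78.92189383  14.23400337] [ 0.02920967  0.60886387 -0.96425796]
```

View pics/s1.png

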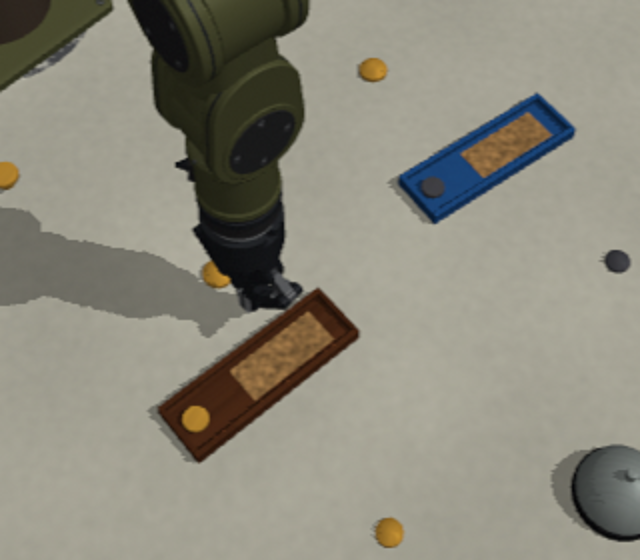

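The shut fingers stand beside the tray's left long side, just short of it; the blue tray is untouched. I'll lower a little and push along the arc in short rows.

Emit:
arm_command(targets=[{"translation": [0, 0.6, 0], "rotation": [0, 0, 0], "hand": -1}, {"translation": [-0.1, 0, 1.2], "rotation": [0, 0, 0], "hand": -1}, {"translation": [-0.3, 0, 1.2], "rotation": [0, 0, 0], "hand": -1}, {"translation": [-0.2, 0, 1.2], "rotation": [0, 0, 0], "hand": -1}, {"translation": [-0.1, 0, 1.2], "rotation": [0, 0, 0], "hand": -1}, {"translation": [0, 0, 1.2], "rotation": [0, 0, 0], "hand": -1}, {"translation": [0.2, 0, 1.2], "rotation": [0, 0, 0], "hand": -1}])

```text
clock: 1.7
tool_pos: [596.8, -73.4, 19.5]
eef_rot: [[0.003, 0.015, 1.0], [-1.0, -0.002, 0.003], [0.002, -1.0, 0.015]]
force: [0.1, -0.4, -0.1]
finger_gap: -0.3
```

TCP height drifted up to 19.5 mm, so the fingers may be over the rim. I'll look before going on.

```bash
python3 - <<'E'
from h import *
s=telemetry.get_state(); print(s["tool_pos"],s["force"])
for n in("scene","side"):
    f=vision.grab_frame(n); pickle.dump((s,f),open(n+"2.pkl","wb"))
a=cam("scene","2")[0][160:440,180:500]; b=cam("side","2")[0][170:370,300:540]
cv2.imwrite("pics/s2.png",cv2.resize(a,None,fx=2,fy=2));cv2.imwrite("pics/d2.png",cv2.resize(b,None,fx=3,fy=3))
E
```

```text
[596.8175896 -73.4008776  19.476951 ] [ 0.14380654 -0.39415265 -0.12528916]
```

View pics/s2.png

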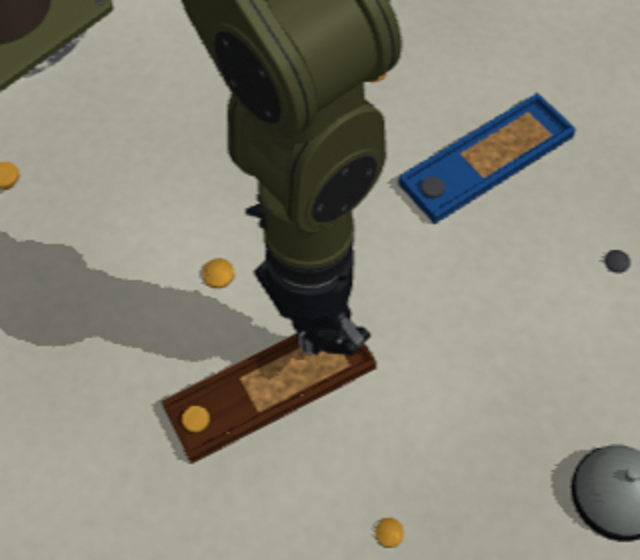

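View pics/d2.png

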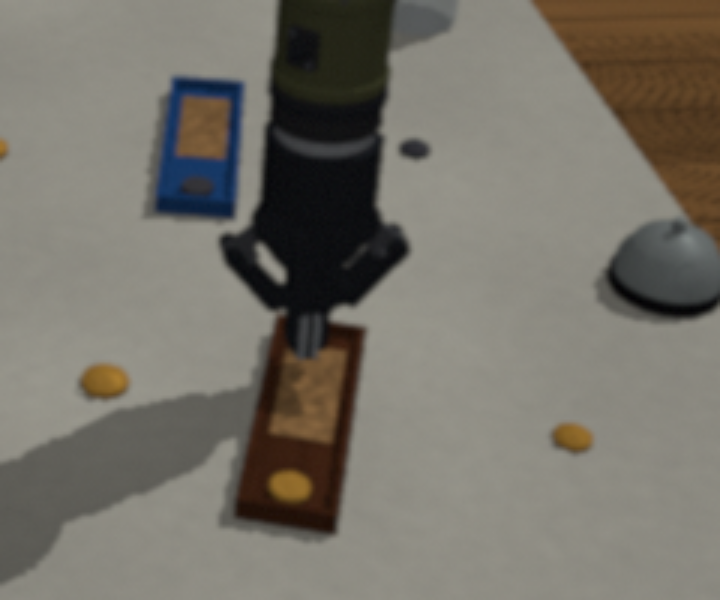

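The fingers rode up and over the near rim and are now above the tray's cork. The tray has turned only a little, and the wrist force is about 0. The tray lies flat and the blue one is unmoved. I'll measure the angle, lift, go back outside and push with the tip lower.

```bash
python3 - <<'E'
from h import *
a,b,c=[onz("scene",u,16) for u in((276,390),(367.5,342.5),(262.5,361))]
d=b-a; ang=np.arctan2(d[1],d[0]); print(a,b,c,np.degrees(ang))
pin=np.array([566,-200])
for phi in np.r_[np.degrees(ang),np.arange(65,9,-10)]:
    p=np.radians(phi);u=np.array([np.cos(p),np.sin(p)]);n=np.array([-u[1],u[0]]);h=14.5*abs(n[0])+11*abs(n[1])
    print(round(phi),(pin+120*u+(32+h)*n).round(1))
E
```

```text
[ 593.69898413 -231.14850585   16.        ] [655.21178587 -45.96708579  16.        ] [ 534.21770402 -210.00152582   16.        ] 71.62475720089215
72 [557.1 -70.6]
65 [571.6 -70.2]
55 [593.7 -72.9]
45 [615.5 -79.8]
35 [636.  -90.8]
25 [ 654.4 -105.7]
15 [ 669.9 -124.1]
```

Emit:
arm_command(targets=[{"translation": [0, -2, 0], "rotation": [0.015, 0, 0], "hand": -1}, {"translation": [0, -2, -1], "rotation": [0, 0, 0], "hand": -1}, {"translation": [0, 0, -3.0], "rotation": [0, 0, 0], "hand": -1}, {"translation": [0, 0, -2.5], "rotation": [0, 0, 0], "hand": -1}, {"translation": [0, 0, 0], "rotation": [0, 0, 0], "hand": -1}])

```text
clock: 2.22
tool_pos: [532.2, -73.7, 62.5]
eef_rot: [[0.003, 0.039, 0.999], [-1.0, -0.003, 0.003], [0.003, -0.999, 0.039]]
force: [-1.9, 0.4, -0.3]
finger_gap: -0.0
```

My tilt correction had the wrong sign. I'll reverse it and go down outside the tray.

Emit:
arm_command(targets=[{"translation": [0, 1.5, 0], "rotation": [-0.039, 0, 0], "hand": -1}, {"translation": [0, 1.5, 0], "rotation": [0, 0, 0], "hand": -1}, {"translation": [0, 1.5, 0], "rotation": [0, 0, 0], "hand": -1}, {"translation": [0, 0.7, 0], "rotation": [0, 0, 0], "hand": -1}, {"translation": [0, 0.3, 0], "rotation": [0, 0, 0], "hand": -1}, {"translation": [0, 0, 0], "rotation": [0, 0, 0], "hand": -1}])

```text
clock: 2.72
tool_pos: [531.9, -74.0, 11.9]
eef_rot: [[0.002, 0.006, 1.0], [-1.0, -0.005, 0.002], [0.005, -1.0, 0.006]]
force: [1.0, 0.2, 0.3]
finger_gap: 0.3
```

Emit:
arm_command(targets=[{"translation": [0, 0.8, 0], "rotation": [-0.006, 0, 0], "hand": -1}, {"translation": [0, 0.4, 0], "rotation": [0, 0, 0], "hand": -1}])

```text
clock: 2.88
tool_pos: [533.3, -74.2, 1.1]
eef_rot: [[0.002, 0.002, 1.0], [-1.0, -0.005, 0.002], [0.005, -1.0, 0.002]]
force: [0.3, -0.4, 0.0]
finger_gap: 0.1
```

Emit:
arm_command(targets=[{"translation": [0, -0.4, 0.5], "rotation": [0, 0, 0], "hand": -1}, {"translation": [0, 0, 0.8], "rotation": [-0.003, 0, 0], "hand": -1}, {"translation": [0, 0, 0.8], "rotation": [-0.003, 0, 0], "hand": -1}])

```text
clock: 3.13
tool_pos: [553.4, -74.0, 5.0]
eef_rot: [[0.002, -0.007, 1.0], [-1.0, -0.005, 0.002], [0.005, -1.0, -0.007]]
force: [-0.5, -1.1, -0.3]
finger_gap: 0.2
```

Height is good at 5 mm. Next is a short stretch of the push.

Emit:
arm_command(targets=[{"translation": [-0.1, 0, 0.8], "rotation": [0.003, 0, 0], "hand": -1}, {"translation": [-0.1, 0, 0.8], "rotation": [0, 0, 0], "hand": -1}, {"translation": [0, 0, 0.8], "rotation": [0, 0, 0], "hand": -1}])

```text
clock: 3.38
tool_pos: [579.7, -72.1, 5.6]
eef_rot: [[0.002, -0.005, 1.0], [-1.0, -0.006, 0.002], [0.006, -1.0, -0.005]]
force: [-2.3, -0.6, 1.6]
finger_gap: -0.0
```

Emit:
arm_command(targets=[{"translation": [0.1, 0, 0.9], "rotation": [0.003, 0, 0], "hand": -1}, {"translation": [0.2, 0, 0.9], "rotation": [0, 0, 0], "hand": -1}, {"translation": [0.2, 0, 0.9], "rotation": [0, 0, 0], "hand": -1}, {"translation": [0.3, 0, 0.9], "rotation": [0, 0, 0], "hand": -1}])

```text
clock: 3.72
tool_pos: [617.0, -79.4, 4.9]
eef_rot: [[0.003, -0.006, 1.0], [-1.0, -0.005, 0.003], [0.005, -1.0, -0.006]]
force: [-2.1, 0.2, 0.8]
finger_gap: -0.3
```

```bash
python3 - <<'E'
from h import *
s=telemetry.get_state(); print(s["tool_pos"],s["force"])
for n in("scene",):
    f=vision.grab_frame(n); pickle.dump((s,f),open(n+"3.pkl","wb"))
a=cam("scene","3")[0][160:440,180:500]
cv2.imwrite("pics/s3.png",cv2.resize(a,None,fx=2,fy=2))
E
```

```text
[617.00711821 -79.42351059   4.87422001] [-2.12730882  0.23349179  0.81581194]
```

View pics/s3.png

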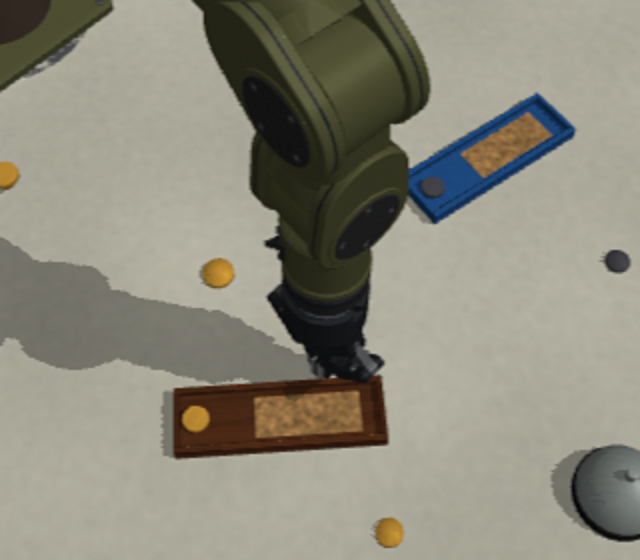

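The push works: the tray is at about 45°, flat, with the fingers against its outer side. I'll continue along the arc.

Emit:
arm_command(targets=[{"translation": [0.6, 0, 0.9], "rotation": [0.003, 0, 0], "hand": -1}, {"translation": [0.6, 0, 0.9], "rotation": [0, 0, 0], "hand": -1}, {"translation": [0.7, 0, 0.8], "rotation": [0, 0, 0], "hand": -1}, {"translation": [0.7, 0, 0.8], "rotation": [0, 0, 0], "hand": -1}])

```text
clock: 4.1
tool_pos: [653.5, -103.8, 4.2]
eef_rot: [[0.005, -0.004, 1.0], [-1.0, -0.001, 0.005], [0.001, -1.0, -0.004]]
force: [-1.6, 0.8, -0.4]
finger_gap: -0.1
```

Emit:
arm_command(targets=[{"translation": [0.7, 0, 0.6], "rotation": [0, 0, 0], "hand": -1}, {"translation": [0.7, 0, 0.6], "rotation": [0, 0, 0], "hand": -1}, {"translation": [0.5, 0, 0.3], "rotation": [0, 0, 0], "hand": -1}, {"translation": [0, 0, 0], "rotation": [0, 0, 0], "hand": -1}])

```text
clock: 4.43
tool_pos: [671.6, -124.2, 3.6]
eef_rot: [[0.005, -0.003, 1.0], [-1.0, 0.001, 0.005], [-0.001, -1.0, -0.003]]
force: [-0.8, -0.5, 0.2]
finger_gap: -0.0
```

```bash
python3 - <<'E'
from h import *
s=telemetry.get_state(); print(s["tool_pos"],s["force"])
for n in("scene",):
    f=vision.grab_frame(n); pickle.dump((s,f),open(n+"4.pkl","wb"))
a=cam("scene","4")[0][220:440,220:500]
cv2.imwrite("pics/s4.png",cv2.resize(a,None,fx=2.5,fy=2.5))
E
```

```text
[ 671.55039531 -124.15470979    3.63458143] [-0.83061714 -0.45978576  0.2455051 ]
```

View pics/s4.png

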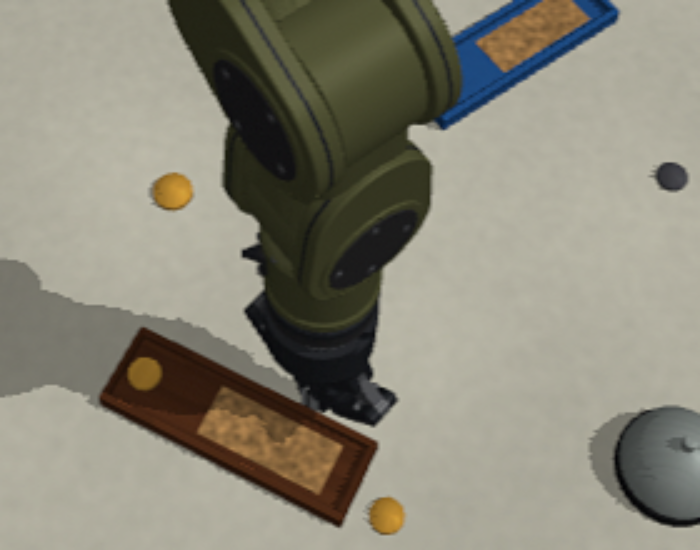

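```bash
python3 - <<'E'
from h import *
P=[onz("scene",(220+x/2.5,220+y/2.5),16)[:2] for x,y in((376,443),(341,523),(143,329),(101,400))]
tip=(P[0]+P[1])/2; back=(P[2]+P[3])/2; d=tip-back
pin=onz("scene",(277.7,369.2),16)[:2]; st=onz("scene",(374.1,425.7),5)[:2]
a=np.degrees(np.arctan2(d[1],d[0])); b=np.degrees(np.arctan2(*(st-pin)[::-1])); x=(st-pin)/np.linalg.norm(st-pin)
t=tip-st; print(P,a,b,"tip in stud frame",t@x, x[0]*t[1]-x[1]*t[0])
E
```

```text
[array([ 728.95551435, -123.14910274]), array([ 748.07065802, -183.00664869]), array([ 540.90882603, -177.87128165]), array([ 558.72902836, -237.90378389])] 16.196901974139376 13.36244021676372 tip in stud frame -25.70882120418927 7.509765321067575
```

The tip is 7.5 mm off the line (about 3°), against the 33 mm allowed, and its x of -26 mm agrees with the expected -27 mm. I'll back off sideways, then lift.

Emit:
arm_command(targets=[{"translation": [-1, 0, -0.3], "rotation": [0, 0, 0], "hand": -1}, {"translation": [-2, 0, -0.5], "rotation": [0, 0, 0], "hand": -1}, {"translation": [0, -3, 0], "rotation": [0, 0, 0], "hand": -1}, {"translation": [0, -4, 0], "rotation": [0, 0, 0], "hand": -1}, {"translation": [0, -4, -2], "rotation": [0, 0, 0], "hand": -1}, {"translation": [0, -3, -3], "rotation": [0, 0, 0], "hand": -1}, {"translation": [0, 0, -3], "rotation": [0, 0, 0], "hand": -1}, {"translation": [0, 0, 0], "rotation": [0, 0, 0], "hand": -1}])

```text
clock: 5.15
tool_pos: [578.8, -86.8, 144.5]
eef_rot: [[0.009, -0.006, 1.0], [-1.0, 0.002, 0.009], [-0.002, -1.0, -0.006]]
force: [-1.0, 0.2, -1.3]
finger_gap: -0.1
```

```bash
python3 - <<'E'
from h import *
s=telemetry.get_state(); print(s["tool_pos"],s["force"])
for n in("scene","side"):
    f=vision.grab_frame(n); pickle.dump((s,f),open(n+"5.pkl","wb"))
a=cam("scene","5")[0][190:440,220:500]
cv2.imwrite("pics/s5.png",cv2.resize(a,None,fx=2.4,fy=2.4))
cv2.imwrite("pics/d5.png",cv2.resize(cam("side","5")[0][170:370,300:540],None,fx=3,fy=3))
for n in("scene","side"):
    M=[cv2.inRange(cv2.cvtColor(cam(n,k)[0],cv2.COLOR_BGR2HSV),(100,150,60),(125,255,255))[190 if n=="side" else 200:275,340:480] for k in("0","5")]
    print(n,[np.mean(np.argwhere(m),0).round(2) for m in M],[int((m>0).sum()) for m in M])
E
```

```text
[578.78702933 -86.81315248 144.51055628] [-1.01500566  0.20749532 -1.2954882 ]
scene [array([40.08, 79.75]), array([40.16, 79.79])] [1466, 1471]
side [array([31.21, 25.95]), array([33.53, 24.69])] [452, 417]
```

View pics/s5.png

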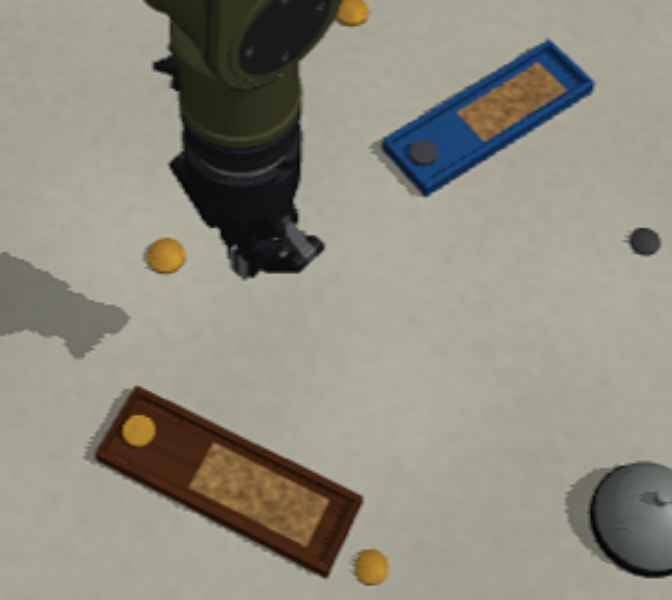

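View pics/d5.png

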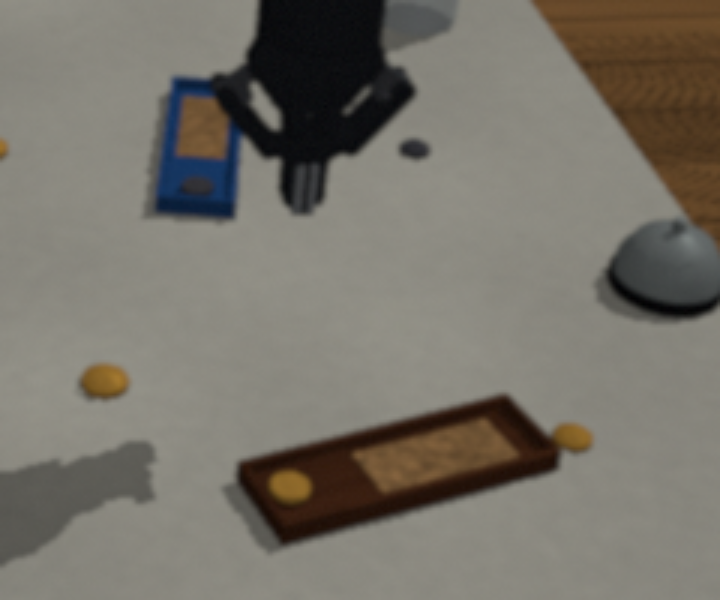

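```bash
python3 - <<'E'
from h import *
def go(n,pts,pin,st):
    P=[onz(n,u,16)[:2] for u in pts]; tip=(P[0]+P[1])/2
    pin=onz(n,pin,16)[:2]; st=onz(n,st,5)[:2]; x=(st-pin)/np.linalg.norm(st-pin); t=tip-st
    print(n,"tip in stud frame",t@x, x[0]*t[1]-x[1]*t[0], np.linalg.norm(st-pin))
go("scene",[(220+x/2.4,190+y/2.4) for x,y in((361,497),(326,576))],(277.7,369.2),(374.1,425.7))
go("side",[(300+x/3,170+y/3) for x,y in((508,398),(557,457))],(396.6,332.2),(491.1,315.4))
E
```

```text
scene tip in stud frame -25.8523143391911 6.761605189419972 203.66173556950764
side tip in stud frame -29.72384040016135 5.408801455211565 204.6455749875377
```

Both views agree: the tip is 5–7 mm off the line and the tray is flat. The arm is clear of everything and the blue tray is unmoved.

```bash
python3 -c "
from h import *
print(manip.finish_job())"
```

```text
the job is handed in; nothing more can be done
None
```

I pushed the walnut tray about 68° clockwise on its pin with the shut fingers, so it now points at the small brass stud, then backed the arm away and handed the job in at about 5.3 s. The job reports no verdict, so the result rests on my own checks.

- **Mishap:** on the first push the fingertips drifted up and slid over the tray's rim. I lifted, went back outside and pushed again with the tips about 5 mm above the console, which worked. No wrist force reading went above about 3 N.
- **Walnut tray:** its free end is 6.8 mm off the stud line in the scene view and 5.4 mm in the side view, against the 33 mm allowed. It is 26 to 30 mm short of the stud, where 27 mm was expected. It lies flat, and its offset stayed within about 1 mm of the reading before I backed off.
- **Blue tray:** in the scene view its image moved less than 0.1 pixel from the start. The side view's figure shifted by about 2 pixels; I put that down to the gripper covering part of the tray, but did not recheck it.
- **Arm:** at hand-in the tool was about 145 mm above the console, touching nothing.

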